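# Release the lock, lift and draw the drooping bolt, hold the spice cage's gate ajar

### The job

Open the locked wire spice cage on the prep table: push its recessed release button fully home with the tip of the probe thermometer's stem, then lay the thermometer flat on the table again, clear of the gate. Take the bolt by its ball knob, lift the drooping bolt over the bent lip of its keeper while drawing it right back out of the keeper, and pull the gate ajar until its free edge stands about 10 cm out. The gate springs shut by itself, so finish while holding it still there; do not let go, and leave the other things on the table where they are.

Things in the scene. Friction and masses are not known exactly. Their poses are not given: they have to be found in the camera images.
- cage: Spice cage of steel tube and wire mesh, 320 wide (y), 185 deep (x), 245 mm high, spice jars and tubs inside; fixed to the table. Origin: centre of its underside; +x from front to back, +y to the left seen from the front. The gate fills the front (face at x = -102 mm) from y = -142 mm (hinge, right) to y = +102 mm (free edge, left); left of it is the jamb with the keeper.
- gate_leaf (a joint): The gate: 0 = shut, grows as the free edge comes out to the front (-x of the cage), up to 1.3 rad. A spring shuts it: 0.24 N m when shut, 0.3 N m at 0.4 rad (about 2 N at the knob). Hinge line: vertical, at x = -92.5, y = -142 mm of the cage. Free edge 244 mm from it: 0.41 rad is 100 mm out. Cannot open while the bolt's head is in the keeper.
- gate_edge (a point): Middle of the gate's free upright edge, 120 mm above the table, on the gate's front face.
- bolt_knob (a point): Centre of the bolt's ball knob, 22 mm in diameter, on an 8 mm stem that stands up from the bolt; 40 mm above the bolt's axis, about 220 mm above the table, 24 mm in front of the gate's lock plate, 25 mm below the top of the cage. Pinch it from above with the fingers left and right of it (along the cage's y); nothing stands within 60 mm beside it at that height.
- bolt (a joint): How far the bolt is drawn: 0 = fully in the keeper, 0.045 m = fully drawn, to the right, towards the hinge (-y of the cage). A 10 mm rod with a head 22 mm wide and 14 mm long at its left end. Stays where it is left (friction 1.2 N). From 0.033 m it is out of the keeper. While the head hangs down, the keeper's lip stops it after about 4 mm.
- bolt_lift (a joint): Droop of the bolt in its worn barrel: 0 = hanging (as found; falls back by its weight, about 2 N at the knob), 0.13 rad = as high as it goes. Pivots 85 mm right of the knob (as found): 1 mm at the knob is 0.012 rad. The head passes over the lip from about 0.05 rad (knob 4 mm up); 0.07 rad (knob 6 mm up) makes the bolt level, good to draw.
- release_button (a joint): Release button in the dark lock case at the right of the bolt: 0 = out, 0.007 m = fully home; pushed towards the cage's +x, level. Spring 1 N at first, 3.5 N home, plus 1 N from the snib; returns by itself.
- button_face (a point): Centre of the button's flat face, 12 mm in diameter, at the bottom of a round bore 14 mm wide and 6 mm deep in the front face of the lock case, 168 mm above the table. The bore runs along the cage's x.
- snib (a joint): Snib inside the lock case, moved by the button: 0 = stands behind the bolt's tail, so that the bolt cannot be drawn more than 2 mm; above 0.005 m = clear. It stays clear after the button has sprung back.
- thermometer: Dial probe thermometer lying flat on the table, 172 mm long, 50 g. A round dial case (46 mm in diameter, 11 mm thick, to be gripped across its diameter) with a steel stem 4.8 mm thick. Origin: underside, mid-length; +y from stem tip to dial, z up as it lies.
- probe_tip (a point): Tip of the thermometer's stem, 148.5 mm from the middle of the dial and 4 mm above the underside.
- dial (a point): Middle of the thermometer's dial case, 5.5 mm above the underside.
- measure_jug: Bystander: clear plastic measuring jug, 109x166x135 mm; origin under its centre.
- lemon: Bystander: lemon, 78x55x56 mm; origin under its centre.
- steel_cup: Bystander: small steel cup, 67 mm wide, 48 mm high; origin under its centre.
- keeper_lip (a point): Top edge of the bent lip of the keeper, 172 mm above the table. The keeper is an open-topped bracket on the jamb's front face, 40 mm long, floor 165 mm and front wall 205 mm above the table; the lip closes its gate-side end and catches the bolt's head while that hangs down.

How it is judged:
By the outcome, as a careful person would: the job done as asked, in the order asked, and still so for the second after the job is handed in, while the arm keeps its last pose, push and grip.
It also fails if it takes over 64 s, if anything falls off the work surface, if the arm or the gripper's body presses on something with over 40 N, if the wrist force passes 120 N, or if a joint passes its speed limit or range.

### The arm

A 7-joint arm with a two-finger parallel gripper is mounted at the origin on a cart in front of the work surface, level with it; the furniture and walls round the work are solid. World frame = base frame: x ahead of the robot, y to its left, z up, the work surface at z = 0. Lengths are in m, angles in rad, forces in N, time in s.
With the tool pointing down it reaches from about 0.425 to 0.95 m from the base axis. Payload 4.7 kg.
Tool frame: the origin (TCP) lies on the mounting face of the last link; the fingertips stand 173 mm ahead of it and the grasp point (between the pads) lies 155 mm ahead of it; z points along the fingers, y is the line along which they close (so a half turn about z gives the same grasp; the last joint's range is limited). The gripper opens to 85 mm and grips with 20 to 120 N. Pads are 22 mm wide; open, the fingers measure 114 mm over their backs; the gripper's body (76 mm by 85 mm) begins 54 mm behind the grasp point. The pads swing forward as they close: fully open they stand 13 mm farther back than shut.
Start: joints at [1.126, 0.469, -0.049, 1.532, 0.024, 1.141, -0.082], TCP at [0.273, -0.617, 0.405] pointing down, gripper open.
Joint ranges: [-2.59, 2.59], [-0.33, 1.99], [-1.39, 1.29], [0.1, 2.45], [-1.04, 4.18], [0.21, 1.99], [-2.66, 2.66]. Speed limits (rad/s): [2.57, 2.57, 3.14, 3.14, 3.14, 3.14, 3.14].

### API

Orientations are given as a rotation vector (axis times angle).
In Python, from workcell import * gives the robot as it stands.
- The arm moves only by the shell command python3 -m handwheel 'ROWS'. ROWS is JSON, a list of rows, each a list of 7 numbers: the shift along the tool's x, y, z each as a share of 2 cm, from -1 to 1, then the turn, a rotation vector about the tool's x, y, z each as a share of 60 degrees, from -1 to 1, then the closure, from -1 (fully open) to 1 (shut). A call has 1 to 12 rows; each row shifts and turns the commanded pose from where the row before left it, along the tool's axes as they then stand; what a row does not reach is not made up. A row lasts 1/8 s, in which the tool goes at most 62.5 mm and 10.7 degrees, less where a joint would pass 70% of its speed; a pose out of reach is approached as far as the arm can. A call with a number of a shift or a turn outside -1 to 1 is refused whole. A call with a gripper value outside its range is refused whole. The fingers move at their own pace and stop on an object; the grip force is fixed at half the most. Time passes only in rows, so rows that do not move let the fingers close. It gives the time, the measured TCP pose, the force, the opening and the grip force at its end, in the units of the state.
- sense(): the state, without advancing time (a new reading comes with each control period).
- snapshot(name): name is "scene" or "top" or "wrist"; returns a dict with "frame" (384x512x3 uint8, blue, green, red), "mtx" (3x3 intrinsics, pixels), "R" (3x3) and "t" (3): a world point X has camera coordinates R X + t. Camera axes: x right, y down, z forward; pixel columns grow to the right and rows downward; lengths in m; the calibration is good to about 2 mm. A picture is of the moment at which its call begins. There is no depth.
- hand_in(): hands the job in; it is judged then, once.
The state is a dict: "clock": time; "q": joint angles; "qd": joint speeds; "tau": joint torques, N m; "eef_pos": TCP position; "tcp_rot": TCP orientation; "wrist_force": force on the tool from outside, world axes, zero at the start; "ft_torque": the same for the moment, N m; "gripper_width": finger opening in m; "grasp_force": force on a finger pad.
Only numpy, scipy, OpenCV 4.12 (cv2) and the standard library are available. Lean on these libraries where they do the work, as an engineer would, in place of code of your own. Each camera call takes 0.05 s, during which the arm holds its last target. There are 200 camera calls.

## Working session

There is one attempt and no reset: what is moved stays moved. The work goes in short steps, Python scripts to look and compute and a shell command to move; the robot and the scene stay as the last step left them, time stands still between calls to the robot, and variables do not carry over. Pictures are saved under pics/ and viewed, at most 10 in all, crops included, and the job is handed in when it is done.

```bash
mkdir -p pics
python3 - <<'E'
from workcell import *
import cv2,numpy as np,pickle
s=sense(); print(s['clock'],s['eef_pos'],s['tcp_rot'],s['gripper_width'])
d={n:snapshot(n) for n in('scene','top')}
pickle.dump(d,open('snap0.pkl','wb'))
for n in d:
    cv2.imwrite(f'pics/{n}0.png',cv2.resize(d[n]['frame'],(800,600),interpolation=cv2.INTER_CUBIC))
    print(n,d[n]['mtx'].tolist(),(-d[n]['R'].T@d[n]['t']).tolist(), d[n]['R'].round(3).tolist())
E
```

```text
0.0 [ 0.27256821 -0.61725245  0.40369172] [-3.07215340e+00 -6.48094156e-01  7.16623035e-04] 0.08526482069168237
scene [[407.82405375297634, 0.0, 262.85907831125377], [0.0, 407.82405375297634, 188.7044420983736], [0.0, 0.0, 1.0]] [-0.23125757045572354, -0.059112992885327134, 0.8854474473736488] [[0.486, -0.874, -0.008], [-0.579, -0.316, -0.751], [0.654, 0.37, -0.66]]
top [[450.9202647229914, 0.0, 252.4984907900906], [0.0, 450.9202647229914, 195.791723420502], [0.0, 0.0, 1.0]] [0.22650365737567807, 0.3516049284668743, 1.5531023872757148] [[0.012, -1.0, 0.022], [-0.981, -0.016, -0.195], [0.195, -0.019, -0.981]]
```

View pics/scene0.png

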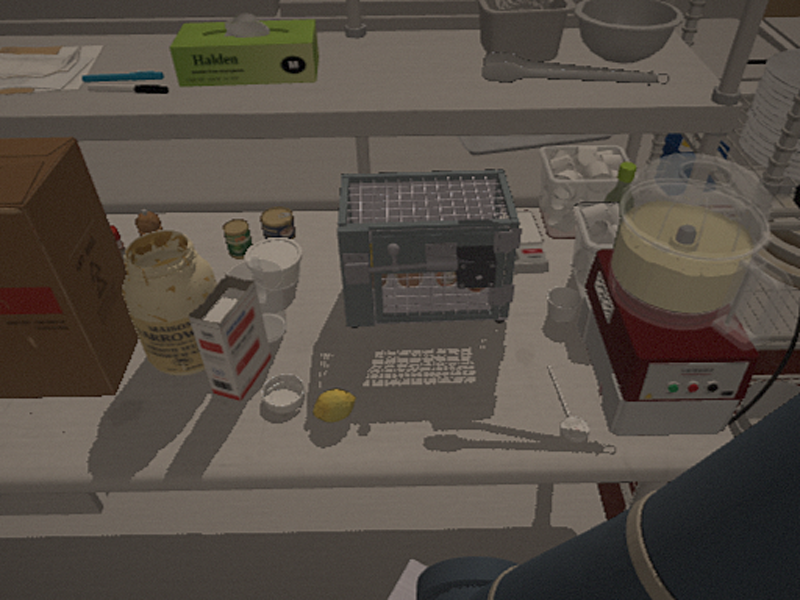

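View pics/top0.png

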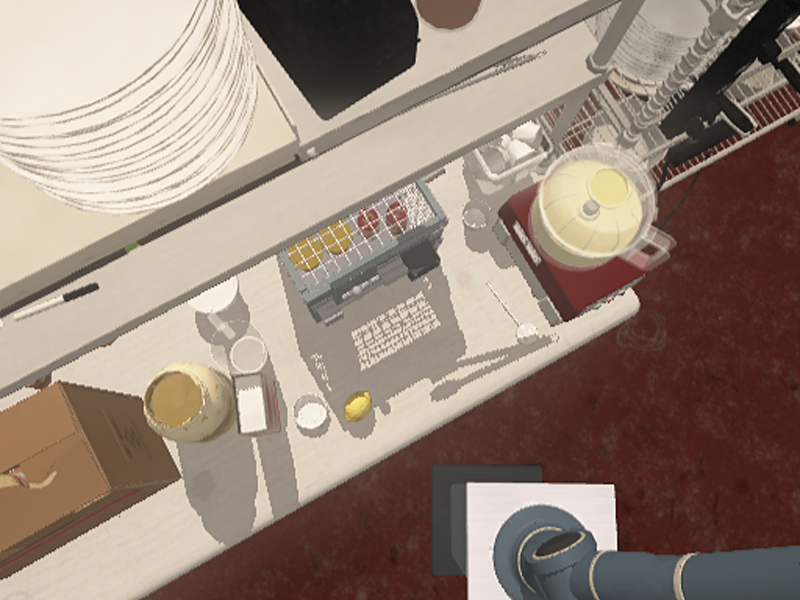

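The scene shows the cage front at (340-515, 170-325), its knob at about (393,248) and lock case at (477,265). The thermometer dial is at (574,428), stem tip at (549,367). In the top view the dial is at (526,331) and the tip at (488,283). Next I enlarge these areas.

Run:
```python
import cv2,numpy as np,pickle
d=pickle.load(open('snap0.pkl','rb'))
def crop(n,x,y,w,h,k): return cv2.resize(d[n]['frame'][y:y+h,x:x+w],None,fx=k,fy=k,interpolation=cv2.INTER_CUBIC)
# each 400x300
a=crop('scene',212,104,133,100,3); b=crop('scene',330,225,80,60,5)
c=crop('top',175,110,133,100,3); e=crop('top',290,165,80,60,5)
f=np.full((600,800,3),0,np.uint8)
for i,im in enumerate((a,b,c,e)):
    im=im[:300,:400]; f[(i//2)*300:(i//2)*300+im.shape[0],(i%2)*400:(i%2)*400+im.shape[1]]=im
cv2.imwrite('pics/comp1.png',f)
```

```text
(no output)
```

View pics/comp1.png

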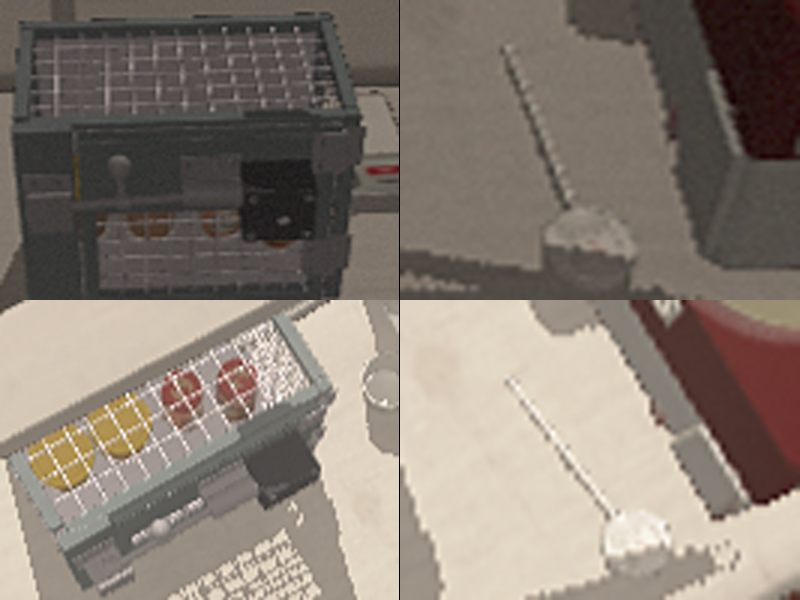

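```bash
cat > h.py <<'E'
import numpy as np
from scipy.optimize import least_squares
from scipy.spatial.transform import Rotation as Ro
def ray(c,u):
    d=c['R'].T@np.linalg.inv(c['mtx'])@[u[0],u[1],1]; return -c['R'].T@c['t'],d/np.linalg.norm(d)
def tri(*cu):
    A=np.zeros((3,3));b=np.zeros(3);L=[]
    for c,u in cu:
        o,d=ray(c,u);P=np.eye(3)-np.outer(d,d);A+=P;b+=P@o;L.append((o,P))
    x=np.linalg.solve(A,b); return x,max(np.linalg.norm(P@(x-o)) for o,P in L)
def onz(c,u,z):
    o,d=ray(c,u); return o+d*(z-o[2])/d[2]
def proj(c,X):
    p=c['mtx']@(c['R']@np.asarray(X)+c['t']); return p[:2]/p[2]
E
python3 - <<'E'
from h import *
import pickle
d=pickle.load(open('snap0.pkl','rb'));S,T=d['scene'],d['top']
for n,a,b,z in [('knob',(251.7,158),(229.3,186.3),.22),('dial',(368,273.5),(337.2,213),.009),('tip',(351.2,234.6),(312.2,181),.004),
 ('FL',(218.7,145.7),(197.7,191.7),.245),('FR',(331,144.3),(285,139),.245),('BL',(220.3,112.3),(179,162.3),.245),('BR',(322,109),(270,116),.245)]:
    x,e=tri((S,a),(T,b)); print(n,x.round(4),round(e,4),onz(S,a,z).round(4),onz(T,b,z).round(4))
E
```

```text
knob [0.5175 0.3967 0.2264] 0.001 [0.524  0.4018 0.22  ] [0.5195 0.3961 0.22  ]
dial [0.4775 0.0256 0.0059] 0.0004 [0.4748 0.0256 0.009 ] [0.4772 0.0259 0.009 ]
tip [0.5909 0.1117 0.0028] 0.0012 [0.589  0.1124 0.004 ] [0.5912 0.1108 0.004 ]
FL [0.4954 0.4874 0.2494] 0.0003 [0.5007 0.491  0.245 ] [0.4961 0.4882 0.245 ]
FR [0.6666 0.2299 0.2349] 0.0016 [0.6515 0.2266 0.245 ] [0.6641 0.2294 0.245 ]
BL [0.5738 0.5355 0.2969] 0.005 [0.6486 0.584  0.245 ] [0.5849 0.5472 0.245 ]
BR [0.7107 0.2813 0.3087] 0.0025 [0.8126 0.3209 0.245 ] [0.737  0.2754 0.245 ]
```

Run:
```python
from h import *
import pickle
d=pickle.load(open('snap0.pkl','rb'));S,T=d['scene'],d['top']
for n,c,u,z in [('pFLbase',S,(387,272),0),('pFRbase',S,(465,275),0),('pFLtop',T,(355,202),.08),('pFLtop0',T,(355,202),.0),('pRight',T,(409,190),.1),('bowl bottom front',T,(395,175),.15),('bowltopfront',T,(405,150),.35),('bowlhandle',T,(433,158),.3),('lemon',S,(214,259),.028),('edge',T,(150,345),0),('edge2',T,(350,220),0)]:
    print(n,onz(c,u,z).round(3))
# bowl rim height: left & right extremes both views
print(tri((S,(394,128)),(T,(340,125))),tri((S,(490,150)),(T,(417,140))))
```

```text
pFLbase [ 0.511 -0.016  0.   ]
pFRbase [ 0.6   -0.199  0.   ]
pFLtop [ 0.504 -0.02   0.08 ]
pFLtop0 [ 0.519 -0.04   0.   ]
pRight [ 0.544 -0.196  0.1  ]
bowl bottom front [ 0.581 -0.135  0.15 ]
bowltopfront [ 0.603 -0.097  0.35 ]
bowlhandle [ 0.596 -0.197  0.3  ]
lemon [0.308 0.398 0.028]
edge [0.031 0.651 0.   ]
edge2 [ 0.455 -0.02   0.   ]
(array([0.68221993, 0.07882754, 0.32507315]), np.float64(0.0006919559269728495)) (array([ 0.63036916, -0.13192125,  0.36218264]), np.float64(0.0038680742583862026))
```

```bash
python3 -m handwheel '[[0.79,-1,0,0,0,0,-0.5],[0.79,-1,0,0,0,0,-0.5],[0.79,-1,0,0,0,0,-0.5],[0.79,-1,0,0,0,0,-0.5],[0.79,-1,0,0,0,0,-0.5],[0.79,-1,0,0,0,0,-0.5],[0.79,-1,0,0,0,0,-0.5],[0.79,-1,0,0,0,0,-0.5],[0.79,-1,0,0,0,0,-0.5],[0.79,-1,0,0,0,0,-0.5],[0.79,-1,0,0,0,0,-0.5],[0.79,-1,0,0,0,0,-0.5]]'; python3 -m handwheel '[[0.79,-1,0,0,0,0,-0.5],[0.79,-1,0,0,0,0,-0.5],[0.79,-1,0,0,0,0,-0.5],[0.79,-1,0,0,0,0,-0.5],[0.79,-1,0,0,0,0,-0.5],[0.79,-1,0,0,0,0,-0.5],[0.79,-1,0,0,0,0,-0.5],[0.79,-1,0,0,0,0,-0.5],[0.79,-1,0,0,0,0,-0.5],[0.79,-1,0,0,0,0,-0.5],[0.79,-1,0,0,0,0,-0.5],[0.79,-1,0,0,0,-0.1,-0.5]]'; python3 -m handwheel '[[0.79,-1,0,0,0,-0.12,-0.5],[0.5,-1,0,0,0,0,-0.5],[0,0,0,0,0,0,-0.5]]'
python3 - <<'E'
from workcell import *
import cv2,pickle
s=sense();print(s['clock'],s['eef_pos'],s['tcp_rot'],s['gripper_width'])
w=snapshot('wrist');pickle.dump(w,open('w1.pkl','wb'));print((-w['R'].T@w['t']).round(3),w['R'].round(3))
cv2.imwrite('pics/w1.png',cv2.resize(w['frame'],(800,600),interpolation=cv2.INTER_CUBIC))
E
```

```text
clock: 1.6
eef_pos: [0.3492, -0.3204, 0.4044]
tcp_rot: [-3.073, -0.648, 0.001]
wrist_force: [-0.0, 0.2, -0.1]
gripper_width: 0.0638
grasp_force: 0.0
clock: 3.1
eef_pos: [0.4256, -0.0244, 0.4045]
tcp_rot: [3.035, 0.813, -0.001]
wrist_force: [0.3, 0.0, 0.0]
gripper_width: 0.064
grasp_force: 0.0
clock: 3.48
eef_pos: [0.425, 0.0233, 0.4045]
tcp_rot: [-2.977, -1.003, 0.001]
wrist_force: [0.8, -1.1, 0.1]
gripper_width: 0.0642
grasp_force: 0.0
3.475 [0.42499114 0.02325744 0.40452345] [-2.97719405e+00 -1.00256141e+00  7.33416741e-04] 0.06419605312839735
[0.481 0.065 0.374] [[ 0.605 -0.796 -0.   ]
 [-0.765 -0.582  0.276]
 [-0.22  -0.166 -0.961]]
```

View pics/w1.png

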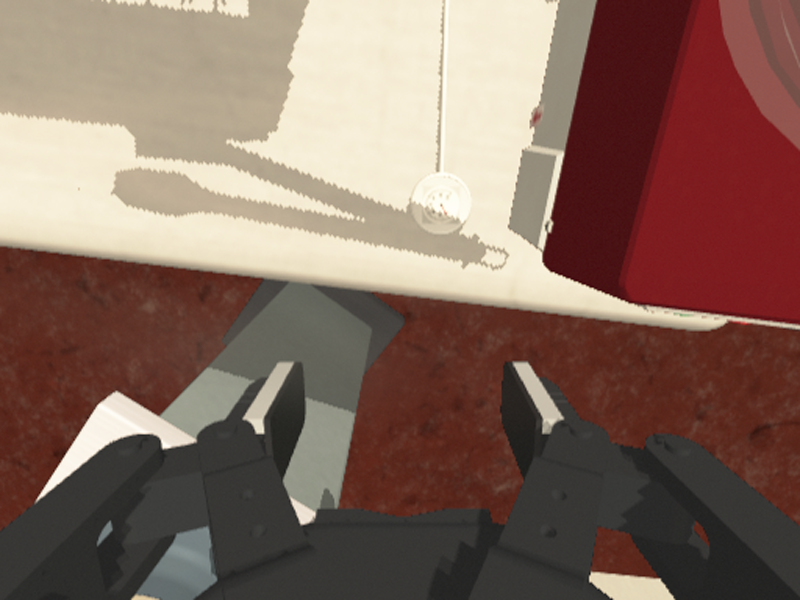

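Run:
```python
from h import *
import pickle
d=pickle.load(open('snap0.pkl','rb'));w=pickle.load(open('w1.pkl','rb'));S,T=d['scene'],d['top']
k=1.5625
D=onz(w,(441/k,203/k),.010);a=onz(w,(446/k,2/k),.004);b=onz(w,(442/k,165/k),.004)
print(D,a,b,np.degrees(np.arctan2(*(a-b)[1::-1])),tri((w,(441/k,203/k)),(T,(337.2,213)),(S,(368,273.5))))
print(np.degrees(np.arctan2(*(tri((S,(351.2,234.6)),(T,(312.2,181)))[0]-D)[1::-1])))
R=Ro.from_rotvec([-2.97719405e+00,-1.00256141e+00,7.33e-4]).as_matrix();print(R.round(3),np.degrees(np.arctan2(R[1,0],R[0,0])))
print('tool delta',R.T@(np.array([D[0],D[1],0])-[0.42499,0.02326,0]))
for p in[(512/k,200/k)]:print(R.T@(onz(w,p,0)-D))
```

```text
[0.47603195 0.02419226 0.01      ] [0.58660886 0.10714577 0.004     ] [0.49884365 0.04076613 0.004     ] 37.101385748053325 (array([0.47656873, 0.0250767 , 0.007398  ]), np.float64(0.0013027045162164528))
37.3001878563337
[[ 0.796  0.605 -0.   ]
 [ 0.605 -0.796 -0.   ]
 [-0.    -0.    -1.   ]] 37.2216075794775
tool delta [ 4.12087182e-02  3.01328854e-02 -2.46498115e-05]
[0.00154044 0.05694922 0.00998411]
```

```bash
python3 -m handwheel '[[0.69,0.45,1,0,0,0,-0.5],[0.69,0.45,1,0,0,0,-0.5],[0.68,0.45,1,0,0,0,-0.5],[0,0,1,0,0,0,-0.5],[0,0,1,0,0,0,-0.5],[0,0,1,0,0,0,-0.5],[0,0,1,0,0,0,-0.5],[0,0,1,0,0,0,-0.5],[0,0,1,0,0,0,-0.5],[0,0,1,0,0,0,-0.5],[0,0,1,0,0,0,-0.5],[0,0,0.67,0,0,0,-0.5]]'; python3 -m handwheel '[[0,0,0,0,0,0,-0.2],[0,0,0,0,0,0,0],[0,0,0,0,0,0,0.2],[0,0,0,0,0,0,0.3],[0,0,0,0,0,0,0.3]]'
```

```text
clock: 5.03
eef_pos: [0.4746, 0.0239, 0.1702]
tcp_rot: [2.979, 0.995, -0.002]
wrist_force: [0.1, 0.5, 0.1]
gripper_width: 0.0642
grasp_force: 0.0
clock: 5.65
eef_pos: [0.4748, 0.0253, 0.1718]
tcp_rot: [2.979, 0.997, 0.001]
wrist_force: [-0.7, -1.1, 5.0]
gripper_width: 0.0435
grasp_force: 61.3
```

```bash
python3 -m handwheel '[[0,0,-0.2,0,0,0,0.5],[0,0,-0.8,0,0,0,0.5],[0,0,-1,0,0,0,0.5],[0,0,-1,0,0,0,0.5],[0,0,-1,0,0,0,0.5],[0,0,-1,0,0,0,0.5],[0,0,-1,0,0,0,0.5],[0,0,-1,0,0,0,0.5],[0,0,-1,0,0,0,0.5],[0,0,-1,0,0,0,0.5],[0,0,-1,0,0,0,0.5],[0,0,0,0,0,0,0.5]]'
python3 - <<'E'
from workcell import *
import cv2,pickle,numpy as np
d={n:snapshot(n) for n in('wrist','scene','top')};d['s']=sense();pickle.dump(d,open('d2.pkl','wb'))
f=np.zeros((600,800,3),np.uint8)
f[:300,:400]=cv2.resize(d['wrist']['frame'],(400,300),interpolation=cv2.INTER_AREA)
f[:300,400:]=cv2.resize(d['wrist']['frame'][90:270,150:390],(400,300),interpolation=cv2.INTER_CUBIC)
f[300:,:400]=cv2.resize(d['scene']['frame'][105:225,210:370],(400,300),interpolation=cv2.INTER_CUBIC)
f[300:,400:]=cv2.resize(d['scene']['frame'][164:284,250:410],(400,300),interpolation=cv2.INTER_CUBIC)
cv2.imwrite('pics/c2.png',f)
E
```

```text
clock: 7.15
eef_pos: [0.4747, 0.0255, 0.3732]
tcp_rot: [2.978, 0.997, 0.006]
wrist_force: [1.0, -0.0, -0.3]
gripper_width: 0.0434
grasp_force: 61.1
```

View pics/c2.png

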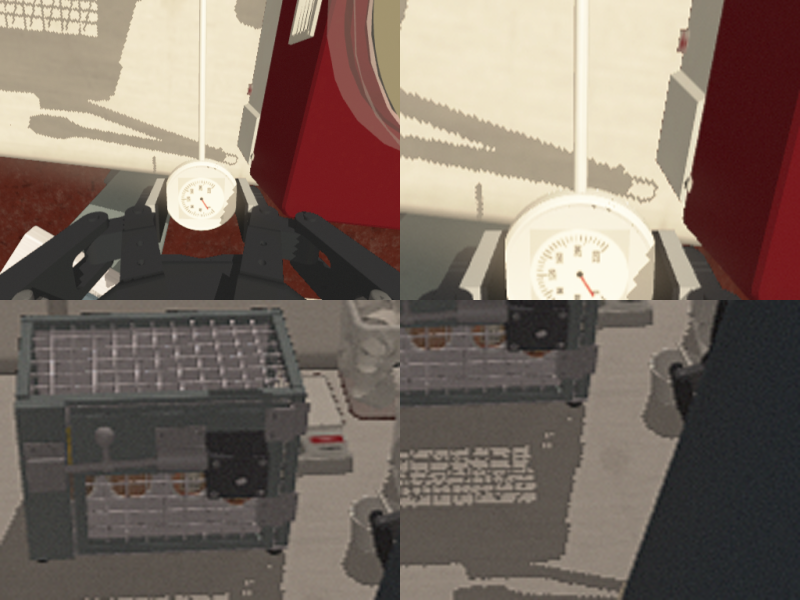

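The thermometer is held straight, stem along tool x (column ~580 in the crop). Now for a close, contrast-stretched look at the lock case.

Run:
```python
import cv2,pickle,numpy as np
d=pickle.load(open('d2.pkl','rb'));d0=pickle.load(open('snap0.pkl','rb'))
def c(im,x,y,w,h,g):
    p=im[y:y+h,x:x+w].astype(float); p=255*np.clip((p/255)*g,0,1)**.6
    return cv2.resize(p.astype(np.uint8),(w*10,h*10),interpolation=cv2.INTER_CUBIC)
m=(d['scene']['frame'].astype(float)+d0['scene']['frame'])/2
f=np.zeros((600,800,3),np.uint8)
f[:,:440]=c(m,284,150,44,60,2.0)
f[:,440:]=c(d0['top']['frame'],255,140,36,60,1.3)
cv2.imwrite('pics/c3.png',f)
```

```text
(no output)
```

View pics/c3.png

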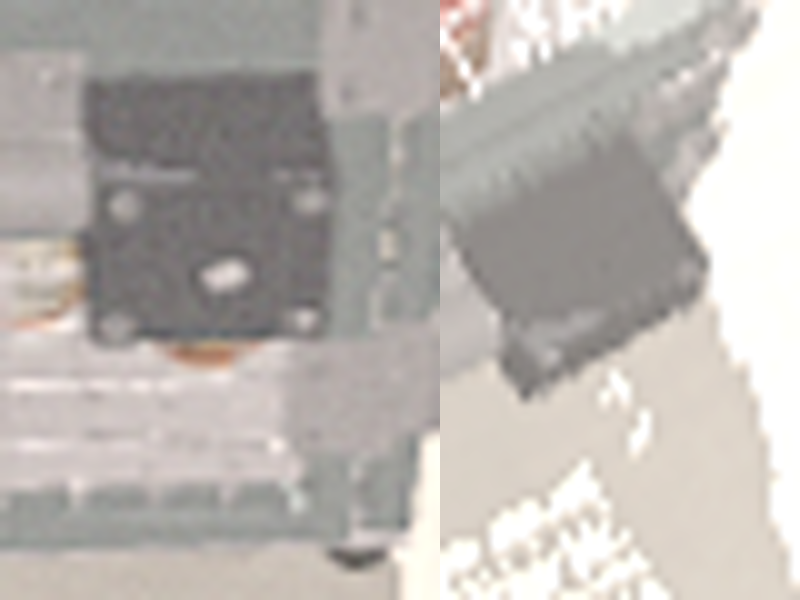

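Run:
```python
from h import *
import pickle
d=pickle.load(open('snap0.pkl','rb'));S,T=d['scene'],d['top']
P={n:tri((S,a),(T,b)) for n,a,b in [('BLc',(292.8,184.3),(263.5,180)),('BRc',(316.7,184),(281.5,168.8)),('ULs',(296.5,170.7),(265.8,175.2)),('knob',(251.7,158),(229.3,186.3)),('FL',(218.7,145.7),(197.7,191.7)),('FR',(331,144.3),(285,139))]}
for n in P:print(n,P[n][0].round(4),round(P[n][1],4))
y=P['BRc'][0]-P['BLc'][0];print(np.degrees(np.arctan2(y[0],-y[1])),np.linalg.norm(y))
y=P['FR'][0]-P['FL'][0];print(np.degrees(np.arctan2(y[0],-y[1])))
for z in(.165,.168,.171):
    for u in [(305.5,176.2),(306.2,176.8)]:print(z,onz(S,u,z).round(4),proj(T,onz(S,u,z)))
```

```text
BLc [0.5576 0.2903 0.1469] 0.001
BRc [0.5961 0.2333 0.1426] 0.0023
ULs [0.5624 0.2846 0.1939] 0.0001
knob [0.5175 0.3967 0.2264] 0.001
FL [0.4954 0.4874 0.2494] 0.0003
FR [0.6666 0.2299 0.2349] 0.0016
34.05613840647181 0.06892480599813483
33.60930195325968
0.165 [0.5854 0.2667 0.165 ] [270.99230524 170.46009183]
0.165 [0.5839 0.2639 0.165 ] [271.86650462 170.91812234]
0.168 [0.582  0.2653 0.168 ] [271.47417407 171.27170617]
0.168 [0.5805 0.2626 0.168 ] [272.34698976 171.72910103]
0.171 [0.5786 0.264  0.171 ] [271.95846206 172.08739512]
0.171 [0.5772 0.2612 0.171 ] [272.82988685 172.5441507 ]
```

The bright spot at (225,273) is the button seen down the bore, with the four screws centred on (215,262). I tilt the wrist camera for a close second view of lock case and knob.

```bash
python3 -m handwheel '[[0,-1,0,0,0.167,0,0.5],[0,-1,0,0,0.167,0,0.5],[0,-1,0,0,0.167,0,0.5],[0,-1,0,0,0.167,0,0.5],[0,-0.5,0,0,0,0,0.5],[0,0,0,0,0,0,0.5],[0,0,0,0,0,0,0.5]]'
python3 - <<'E'
from workcell import *
import cv2,pickle,numpy as np
d={n:snapshot(n) for n in('wrist',)};d['s']=sense();pickle.dump(d,open('d4.pkl','wb'))
p=d['wrist']['frame']/255.;p=(255*np.clip(p*1.2,0,1)**.6).astype(np.uint8)
cv2.imwrite('pics/c4.png',cv2.resize(p,(800,600),interpolation=cv2.INTER_CUBIC))
E
```

```text
clock: 8.18
eef_pos: [0.4253, 0.0929, 0.3718]
tcp_rot: [-2.648, -0.899, -0.871]
wrist_force: [0.1, -0.5, -0.9]
gripper_width: 0.0432
grasp_force: 61.1
```

View pics/c4.png

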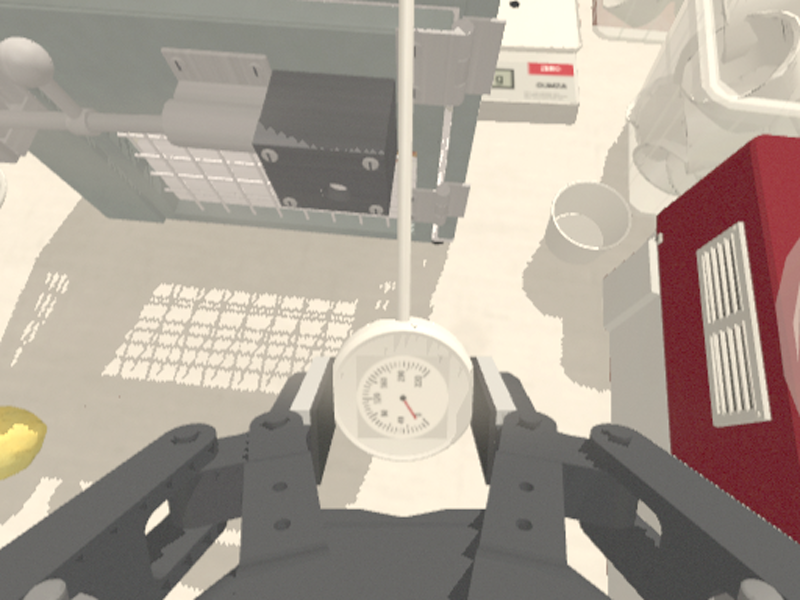

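Run:
```python
from h import *
import pickle
d=pickle.load(open('snap0.pkl','rb'));S,T=d['scene'],d['top'];w=pickle.load(open('d4.pkl','rb'));W=w['wrist'];s=w['s']
k=1.5625
def sc(x,y):return (284+x/10,150+y/10)
def wr(x,y):return ((x+.5)/k-.5,(y+.5)/k-.5)
scr={'UL':(wr(269,156),sc(125,207)),'UR':(wr(370,163),sc(313,200)),'LL':(wr(290,203),sc(117,327)),'LR':(wr(375,209),sc(305,317)),'btn':(wr(338,187),sc(225,273))}
Q={n:tri((W,a),(S,b)) for n,(a,b) in scr.items()}
Q['knob']=tri((W,wr(26,63)),(S,(251.7,158)),(T,(229.3,186.3)))
Q['knobWS']=tri((W,wr(26,63)),(S,(251.7,158)))
for n in Q:print(n,Q[n][0].round(4),round(Q[n][1],4))
c=sum(Q[n][0] for n in('UL','UR','LL','LR'))/4;print('centre',c)
for a,b in(('UL','UR'),('LL','LR')):
    y=Q[b][0]-Q[a][0];print(np.degrees(np.arctan2(y[0],-y[1])),np.linalg.norm(y))
print(tri((W,wr(338,187)),(S,sc(225,273))), proj(T,c))
R=Ro.from_rotvec(s['tcp_rot']).as_matrix();print(R.round(3))
cam=-W['R'].T@W['t'];print('cam in tool',R.T@(cam-s['eef_pos']))
# stem ray direction in tool frame, at plane tool z=.155-ish
for u in((403,398),(403,322),(406,2)):
    o,dd=ray(W,wr(*u));o=R.T@(o-s['eef_pos']);dd=R.T@dd;t=(.167-o[2])/dd[2];print((o+dd*t).round(4))
```

```text
UL [0.5603 0.2839 0.1957] 0.0001
UR [0.5883 0.2411 0.1949] 0.0002
LL [0.5604 0.2839 0.1527] 0.0003
LR [0.5862 0.2394 0.1557] 0.0003
btn [0.5801 0.261  0.1667] 0.0005
knob [0.519  0.3969 0.2227] 0.0025
knobWS [0.5199 0.3989 0.2214] 0.002
centre [0.57378447 0.26208116 0.17475581]
33.18289775006633 0.051167485406374495
30.123329653475885 0.0515133906729819
(array([0.58009972, 0.2609911 , 0.16668363]), np.float64(0.0005041741750104307)) [272.63308783 173.28419169]
[[ 0.639  0.611  0.467]
 [ 0.486 -0.791  0.371]
 [ 0.597 -0.01  -0.802]]
cam in tool [0.06998359 0.00055127 0.03116087]
[-0.003   0.0006  0.167 ]
[0.0231 0.0006 0.167 ]
[0.1102 0.0014 0.167 ]
```

```bash
cat >> h.py <<'E'
def need(p,yaw):
    from workcell import sense
    s=sense();R=Ro.from_rotvec(s['tcp_rot']);y=np.radians(yaw);c,n=np.cos(y),np.sin(y)
    G=Ro.from_matrix(np.array([[c,n,0],[n,-c,0],[0,0,-1.]]))
    print('t',round(s['clock'],2),'pos',s['eef_pos'].round(4),'shift',(R.inv().apply(np.array(p)-s['eef_pos'])/.02).round(3),'turn',((R.inv()*G).as_rotvec()/np.radians(60)).round(4),'F',np.round(s['wrist_force'],1),'w',round(s['gripper_width'],4),round(s['grasp_force'],1))
E
python3 -m handwheel '[[0,0,0,0,-0.153,0.01,0.5],[0,0,0,0,-0.153,0.01,0.5],[0,0,0,0,-0.153,0.01,0.5],[0,0,0,0,-0.153,0.01,0.5],[0,0,0,0,0,0,0.5]]'
python3 -c "
from h import *
need((.4091,.1486,.3358),34.1)"
```

```text
clock: 8.85
eef_pos: [0.4256, 0.0947, 0.3714]
tcp_rot: [-2.951, -0.956, -0.038]
wrist_force: [-0.4, -0.1, -0.9]
gripper_width: 0.0433
grasp_force: 61.1
t 8.85 pos [0.4256 0.0947 0.3714] shift [ 0.847 -2.612  1.888] turn [-0.029  -0.0331  0.0303] F [-0.4 -0.1 -0.9] w 0.0433 61.1
```

```bash
python3 -m handwheel '[[0,-0.8,0.2,-0.029,-0.033,0.03,0.5],[0.2,-0.8,0.4,0,0,0,0.5],[0.3,-0.8,0.6,0,0,0,0.5],[0.35,-0.21,0.68,0,0,0,0.5],[0,0,0,0,0,0,0.5],[0,0,0,0,0,0,0.5]]'
python3 - <<'E'
from h import *
need((.4091,.1486,.3358),34.1)
from workcell import *
import cv2,pickle
d={n:snapshot(n) for n in('wrist','scene','top')};d['s']=sense();pickle.dump(d,open('d5.pkl','wb'))
f=np.zeros((600,800,3),np.uint8)
def g(p,x,y,w,h,k):
    p=(255*np.clip(p[y:y+h,x:x+w]/255.*1.3,0,1)**.6).astype(np.uint8);return cv2.resize(p,None,fx=k,fy=k,interpolation=cv2.INTER_CUBIC)
f[:,:400]=g(d['top']['frame'],230,150,50,75,8)
f[:300,400:]=g(d['scene']['frame'],230,130,100,75,4)
f[300:,400:]=cv2.resize(d['wrist']['frame'],(400,300))
cv2.imwrite('pics/c5.png',f)
R=Ro.from_rotvec(d['s']['tcp_rot']).as_matrix()
tip=d['s']['eef_pos']+R@[.1488,.0014,.1678];print('tip',tip)
for X in(tip,tip-.1*np.array([.834,.552,0]),[.5801+.0005,.261+.001,.168]):
    p=proj(d['top'],X);print('top',p,(p-[230,150]+.5)*8,'scene',proj(d['scene'],X))
E
```

```text
clock: 9.6
eef_pos: [0.4091, 0.1461, 0.3345]
tcp_rot: [3.004, 0.918, -0.001]
wrist_force: [1.1, 0.2, -1.0]
gripper_width: 0.0435
grasp_force: 61.1
t 9.6 pos [0.4091 0.1461 0.3345] shift [ 0.069 -0.102 -0.065] turn [ 0.0003  0.0007 -0.0018] F [ 1.1  0.2 -1. ] w 0.0435 61.1
tip [0.53332173 0.22804818 0.16683177]
top [283.20449645 186.54526089] [429.63597162 296.3620871 ] scene [310.63878836 191.10011044]
top [300.90107566 212.95895744] [571.20860527 507.67165955] scene [317.31088098 217.94641743]
top [272.52610994 171.71548864] [344.20887955 177.72390911] scene [306.39660691 176.85180366]
```

View pics/c5.png

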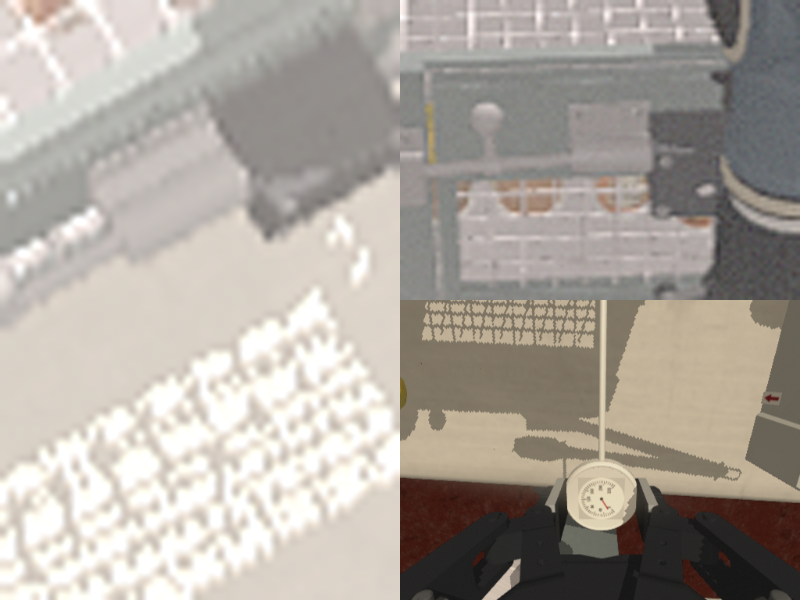

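This shows the arm clear of the case, whose front-left lower corner is at (268,238) in the top crop. The stem lies just outside the crop, so I find it numerically against the first top picture.

Run:
```python
from h import *
import pickle
d=pickle.load(open('d5.pkl','rb'));d0=pickle.load(open('snap0.pkl','rb'))
T=d['top'];s=d['s'];R=Ro.from_rotvec(s['tcp_rot']).as_matrix()
D=np.abs(T['frame'].astype(int)-d0['top']['frame']).sum(2)
A=s['eef_pos']+R@[.0,.0,.1678]
ax=R[:,0];ay=R[:,1]
import cv2
# sample the difference on a grid in the stem's plane: along, across
for l in np.arange(.06,.166,.006):
    v=np.arange(-.012,.0121,.001)
    P=np.array([proj(T,A+ax*l+ay*q) for q in v],np.float32)
    r=cv2.remap(D.astype(np.float32),P[None,:,0],P[None,:,1],cv2.INTER_LINEAR)[0]
    r=np.clip(r-15,0,None);print(round(l,3),round(r.sum()),(r@v/max(r.sum(),1)).round(4))
```

```text
0.06 267 0.0002
0.066 458 -0.0018
0.072 244 0.0003
0.078 326 -0.0017
0.084 193 0.0009
0.09 214 -0.0018
0.096 349 0.0015
0.102 166 -0.0008
0.108 490 0.0012
0.114 979 0.0
0.12 945 0.0003
0.126 900 0.0005
0.132 87 0.0008
0.138 57 0.0004
0.144 81 0.0009
0.15 411 0.0004
0.156 0 0.0
0.162 0 0.0
```

```bash
python3 -m handwheel '[[0,-0.11,-0.065,0,0,0,0.5],[0.6,0,0,0,0,0,0.5],[0.8,0,0,0,0,0,0.5],[0.7,0,0,0,0,0,0.5],[0.2,0,0,0,0,0,0.5],[0,0,0,0,0,0,0.5]]'; python3 -m handwheel '[[0.2,0,0,0,0,0,0.5],[0.2,0,0,0,0,0,0.5],[0,0,0,0,0,0,0.5]]';python3 - <<'E'
from h import *
need((.4625,.1839,.3358),34.1)
E
```

```text
clock: 10.5
eef_pos: [0.446, 0.1744, 0.3352]
tcp_rot: [3.003, 0.92, -0.004]
wrist_force: [0.2, -0.6, -0.7]
gripper_width: 0.0431
grasp_force: 61.1
clock: 10.88
eef_pos: [0.4527, 0.1787, 0.3355]
tcp_rot: [3.003, 0.919, -0.002]
wrist_force: [-0.2, -0.3, -1.1]
gripper_width: 0.0438
grasp_force: 61.1
t 10.88 pos [0.4527 0.1787 0.3355] shift [ 0.552  0.06  -0.015] turn [ 0.0002  0.0015 -0.001 ] F [-0.2 -0.3 -1.1] w 0.0438 61.1
```

```bash
python3 -m handwheel '[[0.2,0,0,0,0,0,0.5],[0,0,0,0,0,0,0.5]]'; python3 -m handwheel '[[0.15,0,0,0,0,0,0.5],[0,0,0,0,0,0,0.5]]';python3 -m handwheel '[[0.15,0,0,0,0,0,0.5],[0,0,0,0,0,0,0.5]]'
```

```text
clock: 11.12
eef_pos: [0.456, 0.181, 0.3355]
tcp_rot: [3.003, 0.919, -0.002]
wrist_force: [0.4, 1.0, -1.6]
gripper_width: 0.0431
grasp_force: 61.1
clock: 11.38
eef_pos: [0.4581, 0.1823, 0.3351]
tcp_rot: [3.003, 0.919, -0.005]
wrist_force: [-1.6, -1.1, -0.7]
gripper_width: 0.0431
grasp_force: 61.1
clock: 11.62
eef_pos: [0.4606, 0.184, 0.3351]
tcp_rot: [3.003, 0.919, -0.005]
wrist_force: [-2.4, -2.8, -0.3]
gripper_width: 0.0433
grasp_force: 61.1
```

```bash
for i in 1; do python3 -m handwheel '[[0.12,0,0,0,0,0,0.5],[0,0,0,0,0,0,0.5]]'; python3 -m handwheel '[[0.1,0,0,0,0,0,0.5],[0,0,0,0,0,0,0.5]]';python3 -m handwheel '[[0.1,0,0,0,0,0,0.5],[0,0,0,0,0,0,0.5]]'; done
```

```text
clock: 11.88
eef_pos: [0.4627, 0.1854, 0.3352]
tcp_rot: [3.003, 0.919, -0.004]
wrist_force: [-3.6, -2.3, -0.8]
gripper_width: 0.0431
grasp_force: 61.1
clock: 12.12
eef_pos: [0.4636, 0.1859, 0.3346]
tcp_rot: [3.002, 0.918, -0.01]
wrist_force: [-5.5, -4.4, -0.2]
gripper_width: 0.0435
grasp_force: 61.1
clock: 12.38
eef_pos: [0.4643, 0.1865, 0.334]
tcp_rot: [3.001, 0.918, -0.016]
wrist_force: [-8.1, -6.8, -0.7]
gripper_width: 0.0435
grasp_force: 61.1
```

```bash
python3 -m handwheel '[[-0.3,0,0,0,0,0,0.5],[-0.7,0,0,0,0,0,0.5],[-1,0,0,0,0,0,0.5],[-1,0,0,0,0,0,0.5],[-0.5,0,0,0,0,0,0.5],[0,0,0,0,0,0,0.5]]';python3 - <<'E'
from h import *
need((.4748,.0253,.24),37.2)
E
```

```text
clock: 13.12
eef_pos: [0.4081, 0.1486, 0.3361]
tcp_rot: [3.003, 0.919, 0.001]
wrist_force: [0.4, 0.3, -0.3]
gripper_width: 0.0431
grasp_force: 61.1
t 13.12 pos [0.4081 0.1486 0.3361] shift [-0.687  6.971  4.81 ] turn [ 0.001  -0.0003 -0.0529] F [ 0.4  0.3 -0.3] w 0.0431 61.1
```

```bash
python3 -m handwheel '[[-0.09,1,0.2,0,0,-0.053,0.5],[-0.09,1,0.6,0,0,0,0.5],[-0.09,1,0.7,0,0,0,0.5],[-0.09,1,0.7,0,0,0,0.5],[-0.09,1,0.7,0,0,0,0.5],[-0.09,1,0.7,0,0,0,0.5],[-0.09,0.97,0.6,0,0,0,0.5],[0,0,0.6,0,0,0,0.5],[0,0,0,0,0,0,0.5]]';python3 - <<'E'
from h import *
need((.4748,.0253,.172),37.2)
E
```

```text
clock: 14.25
eef_pos: [0.4807, 0.0297, 0.2386]
tcp_rot: [-2.977, -1.004, 0.006]
wrist_force: [0.4, -0.0, -0.8]
gripper_width: 0.0434
grasp_force: 61.1
t 14.25 pos [0.4807 0.0297 0.2386] shift [-3.560e-01  2.000e-03  3.331e+00] turn [-0.0016  0.0033  0.001 ] F [ 0.4 -0.  -0.8] w 0.0434 61.1
```

```bash
python3 -m handwheel '[[-0.36,0,0.6,0,0,0,0.5],[0,0,1,0,0,0,0.5],[0,0,1,0,0,0,0.5],[0,0,0.5,0,0,0,0.5],[0,0,0.15,0,0,0,0.5],[0,0,0,0,0,0,0.5]]';python3 - <<'E'
from h import *
need((.4748,.0253,.172),37.2)
E
```

```text
clock: 15.0
eef_pos: [0.4755, 0.025, 0.1748]
tcp_rot: [2.976, 1.003, -0.002]
wrist_force: [0.2, -0.6, 0.1]
gripper_width: 0.0436
grasp_force: 61.1
t 15.0 pos [0.4755 0.025  0.1748] shift [-0.021 -0.033  0.142] turn [0.0003 0.0013 0.0006] F [ 0.2 -0.6  0.1] w 0.0436 61.1
```

```bash
python3 -m handwheel '[[0,0,0.13,0,0,0,0.5],[0,0,0,0,0,0,0.5]]';python3 -m handwheel '[[0,0,0,0,0,0,0],[0,0,0,0,0,0,-0.15],[0,0,0,0,0,0,-0.4],[0,0,0,0,0,0,-0.4],[0,0,-0.3,0,0,0,-0.4],[0,0,-1,0,0,0,-0.4],[0,0,-1,0,0,0,-0.4],[0,0,-1,0,0,0,-0.4],[0,0,-1,0,0,0,-0.4],[0,0,-1,0,0,0,-0.4]]';python3 - <<'E'
from h import *
need((.5195,.3975,.44),34)
E
```

```text
clock: 15.25
eef_pos: [0.4755, 0.0248, 0.1722]
tcp_rot: [2.977, 1.002, -0.002]
wrist_force: [0.8, 0.9, -1.4]
gripper_width: 0.0431
grasp_force: 61.1
clock: 16.5
eef_pos: [0.4755, 0.025, 0.279]
tcp_rot: [2.976, 1.002, -0.002]
wrist_force: [-0.1, -0.7, 0.1]
gripper_width: 0.0599
grasp_force: 0.0
t 16.5 pos [0.4755 0.025  0.279 ] shift [ 13.007 -13.496  -8.074] turn [0.0004 0.0015 0.0537] F [-0.1 -0.7  0.1] w 0.0599 0.0
```

```bash
python3 -m handwheel '[[0.6,-1,-1,0,0,0.053,-0.6],[0.8,-1,-1,0,0,0,-0.6],[1,-1,-1,0,0,0,-0.6],[1,-1,-1,0,0,0,-0.6],[1,-1,-1,0,0,0,-0.6],[1,-1,-1,0,0,0,-0.6],[1,-1,-1,0,0,0,-0.6],[1,-1,-1,0,0,0,-0.6],[1,-1,0,0,0,0,-0.6],[1,-1,0,0,0,0,-0.6],[1,-1,0,0,0,0,-0.6],[1,-1,0,0,0,0,-0.6]]';python3 - <<'E'
from h import *
need((.5195,.398,.44),33.6)
E
```

```text
clock: 18.0
eef_pos: [0.529, 0.3523, 0.4378]
tcp_rot: [3.003, 0.919, -0.003]
wrist_force: [0.1, 0.3, -0.0]
gripper_width: 0.0685
grasp_force: 0.0
t 18.0 pos [0.529  0.3523 0.4378] shift [ 0.884 -2.161 -0.115] turn [0.0003 0.002  0.0074] F [ 0.1  0.3 -0. ] w 0.0685 0.0
```

```bash
python3 -m handwheel '[[0.3,-0.8,0,0,0,0.007,-0.6],[0.3,-0.8,0,0,0,0,-0.6],[0.28,-0.56,0,0,0,0,-0.6],[0,0,0,0,0,0,-0.6],[0,0,0,0,0,0,-0.6]]';python3 - <<'E'
from h import *
from workcell import *
import pickle,cv2
need((.5195,.398,.44),33.6)
d={n:snapshot(n) for n in('wrist','top')};d['s']=sense();pickle.dump(d,open('d6.pkl','wb'))
p=d['wrist']['frame']/255.;p=(255*np.clip(p*1.2,0,1)**.7).astype(np.uint8)
cv2.imwrite('pics/c6.png',cv2.resize(p,(800,600),interpolation=cv2.INTER_CUBIC))
d0=pickle.load(open('snap0.pkl','rb'))
p=proj(d['wrist'],[.5195,.398,.2215]);print('pred knob',(p+.5)*1.5625)
a=np.abs(d0['top']['frame'].astype(int)-d['top']['frame']).sum(2)[170:225,300:350];print('thermo area diff',(a>60).sum())
E
```

```text
clock: 18.62
eef_pos: [0.5201, 0.3966, 0.4375]
tcp_rot: [3.006, 0.907, -0.003]
wrist_force: [0.7, -1.1, 0.3]
gripper_width: 0.0682
grasp_force: 0.0
t 18.62 pos [0.5201 0.3966 0.4375] shift [ 0.014 -0.075 -0.127] turn [ 0.001   0.0019 -0.0006] F [ 0.7 -1.1  0.3] w 0.0682 0.0
pred knob [398.08812296 334.74355925]
thermo area diff 1780
```

View pics/c6.png

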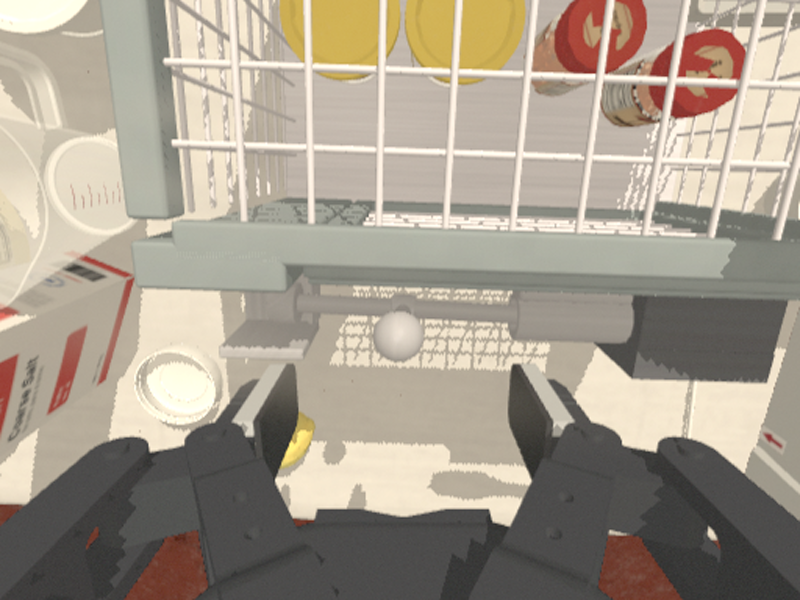

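```bash
python3 -m handwheel '[[0,-0.05,0.5,0,0,0.027,-0.6],[0,0,1,0,0,0,-0.6],[0,0,1,0,0,0,-0.6],[0,0,0.5,0,0,0,-0.6],[0,0,0,0,0,0,-0.3]]';python3 - <<'E'
from h import *
need((.5195,.398,.3765),32)
E
```

```text
clock: 19.35
eef_pos: [0.519, 0.3978, 0.3761]
tcp_rot: [3.018, 0.866, -0.006]
wrist_force: [-0.6, 0.9, 0.7]
gripper_width: 0.0553
grasp_force: 0.0
t 19.35 pos [0.519  0.3978 0.3761] shift [ 0.025  0.006 -0.023] turn [0.0004 0.004  0.0001] F [-0.6  0.9  0.7] w 0.0553 0.0
```

```bash
python3 -m handwheel '[[0,0,0,0,0,0,0.2],[0,0,0,0,0,0,0.5],[0,0,0,0,0,0,0.8],[0,0,0,0,0,0,1],[0,0,0,0,0,0,1],[0,0,0,0,0,0,1]]'; python3 -m handwheel '[[0,0,-0.15,0,0,0,1],[0,0,-0.15,0,0,0,1],[0,0,0,0,0,0,1]]'
```

```text
clock: 20.1
eef_pos: [0.5192, 0.3984, 0.3784]
tcp_rot: [-3.02, -0.866, 0.0]
wrist_force: [0.1, 1.4, 5.3]
gripper_width: 0.0187
grasp_force: 58.8
clock: 20.48
eef_pos: [0.5194, 0.3972, 0.3818]
tcp_rot: [3.018, 0.864, -0.006]
wrist_force: [2.8, -0.4, -8.3]
gripper_width: 0.0185
grasp_force: 58.8
```

```bash
python3 -m handwheel '[[0,0.23,-0.05,0.022,0,0,1],[0,0.23,-0.05,0.022,0,0,1],[0,0.23,-0.05,0.022,0,0,1],[0,0,0,0,0,0,1]]';python3 - <<'E'
from h import *
need((.5195,.398,.3765),32)
E
```

```text
clock: 20.98
eef_pos: [0.5269, 0.3857, 0.3864]
tcp_rot: [-2.957, -0.846, 0.032]
wrist_force: [2.0, 1.1, -5.8]
gripper_width: 0.0188
grasp_force: 59.1
t 20.98 pos [0.5269 0.3857 0.3864] shift [ 0.012 -0.68   0.543] turn [-0.0662  0.0015 -0.001 ] F [ 2.   1.1 -5.8] w 0.0188 59.1
```

```bash
python3 -m handwheel '[[0,0.2,0.05,0,0,0,1],[0,0.3,-0.02,0,0,0,1],[0,0,0,0,0,0,1]]';python3 - <<'E'
from h import *
need((.5195,.398,.3765),32)
E
```

```text
clock: 21.35
eef_pos: [0.5321, 0.3774, 0.3851]
tcp_rot: [-2.958, -0.847, 0.031]
wrist_force: [1.2, -0.1, -4.2]
gripper_width: 0.0187
grasp_force: 59.3
t 21.35 pos [0.5321 0.3774 0.3851] shift [ 0.011 -1.175  0.511] turn [-0.065   0.0015 -0.0006] F [ 1.2 -0.1 -4.2] w 0.0187 59.3
```

```bash
python3 -m handwheel '[[0,0.4,-0.03,0,0,0,1],[0,0.4,-0.03,0,0,0,1],[0,0.4,-0.03,0,0,0,1],[0,0,0,0,0,0,1]]';python3 -m handwheel '[[0,0.2,-0.01,0,0,0,1],[0,0.15,-0.01,0,0,0,1],[0,0,0,0,0,0,1]]';python3 - <<'E'
from h import *
need((.5195,.398,.3765),32)
E
```

```text
clock: 21.85
eef_pos: [0.5456, 0.3559, 0.3847]
tcp_rot: [-2.96, -0.845, 0.032]
wrist_force: [1.1, -0.1, -4.9]
gripper_width: 0.0186
grasp_force: 59.2
clock: 22.22
eef_pos: [0.5483, 0.3513, 0.3847]
tcp_rot: [-2.957, -0.848, 0.032]
wrist_force: [0.6, 0.4, -6.3]
gripper_width: 0.0187
grasp_force: 59.1
t 22.23 pos [0.5483 0.3513 0.3847] shift [ 0.018 -2.711  0.598] turn [-0.0654  0.0022 -0.0002] F [ 0.6  0.4 -6.3] w 0.0187 59.1
```

```bash
python3 -m handwheel '[[0,0.15,-0.01,0,0,0,1],[0,0,0,0,0,0,1]]';python3 -m handwheel '[[0,0.1,-0.01,0,0,0,1],[0,0,0,0,0,0,1]]';python3 - <<'E'
from h import *
need((.5195,.398,.3765),32)
E
```

```text
clock: 22.48
eef_pos: [0.5499, 0.3487, 0.3847]
tcp_rot: [-2.957, -0.848, 0.032]
wrist_force: [0.6, 1.5, -6.0]
gripper_width: 0.0186
grasp_force: 59.1
clock: 22.72
eef_pos: [0.5503, 0.3479, 0.3851]
tcp_rot: [-2.955, -0.848, 0.033]
wrist_force: [-0.5, 3.6, -6.0]
gripper_width: 0.0187
grasp_force: 59.1
t 22.73 pos [0.5503 0.3479 0.3851] shift [ 0.024 -2.903  0.634] turn [-0.0672  0.0018  0.0007] F [-0.5  3.6 -6. ] w 0.0187 59.1
```

```bash
python3 -m handwheel '[[-0.253,0,0,0,-0.002,-0.0326,1],[-0.253,0.06,-0.004,0,-0.002,-0.0326,1],[-0.253,0.06,-0.004,0,-0.002,-0.0326,1],[-0.253,0.06,-0.004,0,-0.002,-0.0326,1],[0,0,0,0,0,0,1]]';python3 - <<'E'
from h import *
need((.5195,.398,.3765),32)
E
```

```text
clock: 23.35
eef_pos: [0.5359, 0.3323, 0.385]
tcp_rot: [-2.893, -1.049, 0.039]
wrist_force: [-0.2, 3.7, -6.3]
gripper_width: 0.0188
grasp_force: 59.2
t 23.35 pos [0.5359 0.3323 0.385 ] shift [ 1.477 -3.014  0.63 ] turn [-0.0656  0.0066  0.1309] F [-0.2  3.7 -6.3] w 0.0188 59.2
```

```bash
python3 -m handwheel '[[-0.253,0.04,-0.004,0,-0.002,-0.0326,1],[-0.253,0.06,-0.004,0,-0.002,-0.0326,1],[-0.253,0.06,-0.004,0,-0.002,-0.0326,1],[-0.253,0.06,-0.004,0,-0.002,-0.0326,1],[-0.253,0.06,-0.004,0,-0.002,-0.0326,1],[-0.253,0.06,-0.004,0,-0.002,-0.0326,1],[-0.253,0.06,-0.004,0,-0.002,-0.0326,1],[-0.253,0.06,-0.004,0,-0.002,-0.0326,1],[0,0,0,0,0,0,1],[0,0,0,0,0,0,1]]';python3 - <<'E'
from h import *
need((.5195,.398,.3765),32)
from workcell import *
import pickle,cv2
s=sense();R=Ro.from_rotvec(s['tcp_rot']).as_matrix();k=s['eef_pos']+R@[0,0,.155]
r=k[:2]-[.6569,.2395];a0=np.arctan2(.1176,-.1123);a=np.arctan2(r[1],r[0]);print('knob',k,'r',np.linalg.norm(r),'gate',a-a0)
d={n:snapshot(n) for n in('wrist','top','scene')};d['s']=s;pickle.dump(d,open('d7.pkl','wb'))
f=np.zeros((600,800,3),np.uint8)
f[:300,:400]=cv2.resize(d['scene']['frame'],(400,300),interpolation=cv2.INTER_AREA)
f[:300,400:]=cv2.resize(d['wrist']['frame'],(400,300),interpolation=cv2.INTER_AREA)
f[300:,:400]=cv2.resize(d['top']['frame'][105:225,175:335],(400,300),interpolation=cv2.INTER_CUBIC)
f[300:,400:]=cv2.resize(d['top']['frame'][150:240,260:380],(400,300),interpolation=cv2.INTER_CUBIC)
cv2.imwrite('pics/c7.png',f)
E
```

```text
clock: 24.6
eef_pos: [0.5154, 0.2972, 0.385]
tcp_rot: [-2.725, -1.434, 0.047]
wrist_force: [-0.0, 3.1, -6.7]
gripper_width: 0.0185
grasp_force: 59.0
t 24.6 pos [0.5154 0.2972 0.385 ] shift [ 4.266 -2.65   0.618] turn [-0.0654  0.0117  0.3916] F [-0.   3.1 -6.7] w 0.0185 59.0
knob [0.50679398 0.30353446 0.23038503] r 0.16319383918784416 gate 0.40522682151051814
```

View pics/c7.png

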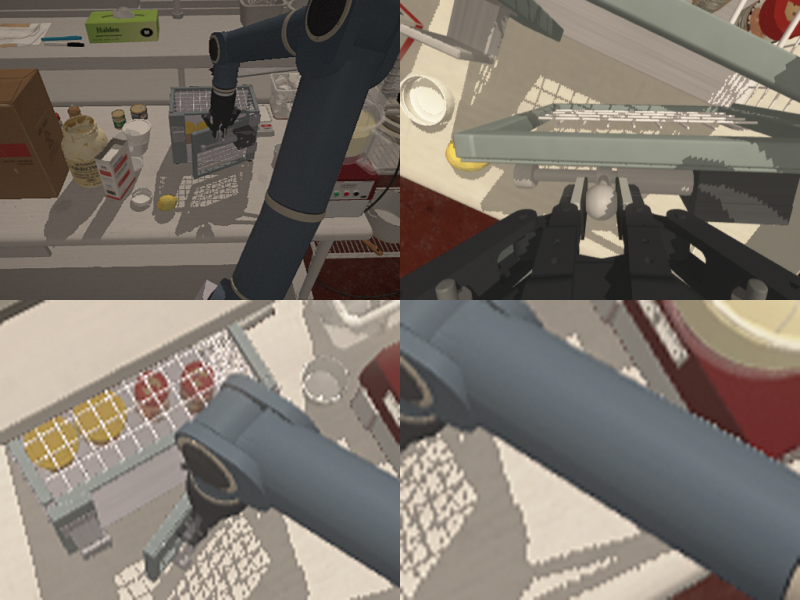

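The gate stands open with its knob between the pads. The free corner is at (150,550) in the top crop, about (235,205) in the top picture, so I check that against the hinge.

Run:
```python
from h import *
import pickle
d=pickle.load(open('d7.pkl','rb'));H=np.array([.6569,.2395]);ex=np.array([.848,.530]);ey=np.array([-.53,.848])
def sh(n,x):v=x[:2]-H;print(n,x.round(3),'out',(-v@ex).round(4),'along',(v@ey).round(4))
for z in(.225,.235):
    sh('top',onz(d['top'],(235,205),z)); sh('wrist',onz(d['wrist'],((455-400)*1.28,140*1.28),z))
sh('tri',tri((d['top'],(235,205)),(d['wrist'],((457-400)*1.28,150*1.28)))[0])
s=d['s'];print(np.abs(s['qd']).max())
```

```text
top [0.462 0.378 0.225] out 0.0925 along 0.2207
wrist [0.455 0.383 0.225] out 0.0952 along 0.2292
top [0.46  0.377 0.235] out 0.0941 along 0.2214
wrist [0.462 0.381 0.235] out 0.0898 along 0.2234
tri [0.46  0.377 0.235] out 0.0945 along 0.2211
0.00744923544229444
```

```bash
python3 -m handwheel '[[-0.13,0.03,-0.002,0,-0.001,-0.017,1],[0,0,0,0,0,0,1],[0,0,0,0,0,0,1],[0,0,0,0,0,0,1],[0,0,0,0,0,0,1],[0,0,0,0,0,0,1]]';python3 - <<'E'
from h import *
from workcell import *
need((.5195,.398,.3765),32)
print(hand_in())
E
```

```text
clock: 25.5
eef_pos: [0.5144, 0.2946, 0.385]
tcp_rot: [-2.712, -1.459, 0.048]
wrist_force: [-1.3, 2.3, -5.8]
gripper_width: 0.0184
grasp_force: 59.1
t 25.5 pos [0.5144 0.2946 0.385 ] shift [ 4.451 -2.603  0.61 ] turn [-0.0652  0.0128  0.4088] F [-1.3  2.3 -5.8] w 0.0184 59.1
the job is handed in; nothing more can be done
None
```

I've handed the job in at 25.5 s: the button went fully home, the thermometer was put back where it lay (not re-checked by camera afterwards), and the bolt is drawn to its stop. The gate is held by the knob with its free edge about 10 cm out by arm motion; the cameras put it nearer 9 cm.

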